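# Twist the pour cap out of its dock and snap it onto the refilled bottle

## Task

Turn the loose pour cap anticlockwise (seen from above) in its twist-lock dock until it is clear of the two claws and lift it straight out. Set it on the bare spigot of the open bottle and press straight down until it clicks, then keep pressing so that it sits fully home. Do not let go: finish while still gripping the cap and pushing it firmly down on the bottle, and leave everything else on the table where it stands.

Things in the scene. Friction and masses are not known exactly. Their poses are not given: they have to be found in the camera images.
- cap_grip (a point): where to pinch the loose grey plastic pour cap (about 50 g): on its axis, inside the upright finger bar on top, 15 mm below the bar's top, 23 mm above the flat deck the bar stands on, 51 mm above the cap's underside. The bar is 42 mm long (x), 16 mm thick (y), 38 mm high: pinch across the 16 mm. z: cap's axis, up at the start. A half turn makes no difference.
- cap: the same cap, 66 mm high; origin at the centre of its underside. Round skirt 44 mm wide, 28 mm high, the finger bar on its deck. Two ears at the skirt's foot at +x and -x, below the bar's ends: 12 mm wide, 5 mm high, reaching 32 mm from the axis. Underneath, a bore 27 mm wide and 4 mm high, then a wider hollow, open 24 mm deep in all.
- dock_seat (a point): centre of the upper face of the dock's plate, where the cap's underside centre rests at the start; z up. Cap yaw starts within 0.15 rad of the dock's x axis (or a half turn from it). Turned anticlockwise from above, the ears clear the claws at 0.7 rad from the dock's x axis and meet stop pins at 1.2; 1.0 is right for lifting. Clockwise is blocked. Turning takes only friction.
- dock: the fixed steel twist-lock dock holding the cap: plate 104 (x) x 84 x 10 mm, origin under its centre. Two claws at +x and -x, 24 to 44 mm from the axis, overhang the cap's ears with 2 mm of play and end 12 mm above the plate. A stub 23 mm wide, 6 mm high stands in the cap's bore. Once turned, the cap must rise 13 mm to be clear of all.
- neck_seat (a point): foot of the open bottle's spigot, on its axis, on the flat collar 115 mm above the table where the cap's underside rests when home (cap_grip then 51 mm above this point); z up. The cap's lip meets beads when its underside is 15 mm above this point; resistance rises to about 8 N, drops (the click), the beads pull it on down by up to 12 N, then it stops hard. Any yaw will do.
- bottle: the open white bottle, 84 mm wide, fixed in a square steel nest 110 mm wide, 34 mm high; origin under the nest's centre. Collar 50 mm wide, and on it the bare spigot: 24 mm thick, 23 mm high, its top 6 mm tapering to 14 mm, with four small sprung beads round it 11 mm above the collar.
- capped_bottle: bystander: a bottle of the same kind in the same kind of nest that already wears its cap, 181 mm high in all, 0.9 kg; origin at the centre of its underside. To be left alone.
- tin: bystander: food tin 73 mm wide, 105 mm high; origin at the centre of its underside.
- jar: bystander: jar 68 mm wide, 100 mm high; origin at the centre of its underside.
- tape: bystander: tape dispenser 150 mm long (x), 55 mm wide, 89 mm high; origin at the centre of its underside.
- carton: bystander: small carton 50 x 120 x 80 mm; origin at the centre of its underside.
- spoon: bystander: serving spoon 200 mm long lying along its x axis.

How it is judged:
By the outcome, as a careful person would: the job done as asked, in the order asked, and still so for the second after the job is handed in, while the arm keeps its last pose, push and grip.
It also fails if it takes over 42 s, if anything falls off the work surface, if the arm or the gripper's body presses on something with over 40 N, if the wrist force passes 120 N, or if a joint passes its speed limit or range.

## Robot

A 7-joint arm with a two-finger parallel gripper is mounted at the origin on the work surface. World frame = base frame: x ahead of the robot, y to its left, z up, the work surface at z = 0. Lengths are in m, angles in rad, forces in N, time in s.
With the tool pointing down it reaches from about 0.4 to 0.875 m from the base axis. Payload 6.5 kg.
Tool frame: the origin (TCP) lies between the finger pads; the fingertips stand 8 mm ahead of it and the grasp point (between the pads) lies 11 mm behind it; z points along the fingers, y is the line along which they close (so a half turn about z gives the same grasp; the last joint's range is limited). The gripper opens to 85 mm and grips with 20 to 120 N. Pads are 22 mm wide; open, the fingers measure 114 mm over their backs; the gripper's body (76 mm by 85 mm) begins 54 mm behind the grasp point. The pads swing forward as they close: fully open they stand 13 mm farther back than shut.
Start: joints at [1.059, 0.536, -0.004, 1.538, 0.003, 1.067, -0.071], TCP at [0.28, -0.586, 0.239] pointing down, gripper open.
Joint ranges: [-2.7, 2.7], [-0.37, 2.16], [-1.27, 1.26], [0.24, 2.4], [-1.31, 4.45], [0.19, 1.91], [-2.76, 2.76]. Speed limits (rad/s): [2.39, 2.39, 3.14, 3.14, 3.14, 3.14, 3.14].

## Interface

Orientations are given as a unit quaternion [w, x, y, z].
In Python, from station import r, imaging, close_job gives the robot as it stands. The module is installed in compiled form; this text tells all that it offers.
- The arm moves only by the shell command python3 -m handwheel 'ROWS' [FORCE]. ROWS is JSON, a list of rows, each a list of 3 entries, a list of its own where there are three numbers: the shift along the tool's x, y, z in mm, then the turn, a rotation vector about the tool's x, y, z in degrees, then the opening, from 0 (shut) to 1 (fully open). In form: [[[tx, ty, tz], [ax, ay, az], claw], ...]. A call has 1 to 12 rows; each row shifts and turns the commanded pose from where the row before left it, along the tool's axes as they then stand; what a row does not reach is not made up. A row lasts 1/8 s, in which the tool goes at most 62.5 mm and 10.7 degrees, less where a joint would pass 70% of its speed; a pose out of reach is approached as far as the arm can. A call is refused whole if a number of a shift passes 62.5 or a number of a turn 10.7, either way. A call with a gripper value outside its range is refused whole. The fingers move at their own pace and stop on an object; FORCE is the grip in N (left out, the last holds). Time passes only in rows, so rows that do not move let the fingers close. It gives the time, the measured TCP pose, the force, the opening and the grip force at its end, in the units of the state.
- r.sense(): the state, without advancing time (a new reading comes with each control period).
- imaging.capture(name): name is "side" or "top"; returns a dict with "image" (384x512x3 uint8, red, green, blue), "depth" (384x512 float32, m along the optical axis (not along the pixel's ray), 0 where there is no reading), "fx", "fy", "cx", "cy" (pixels), "D" ([k1, k2, p1, p2, k3] as OpenCV has them; the pictures are not rectified), "view" (4x4, takes a point from world to camera coordinates). Camera axes: x right, y up, looking along -z (the intrinsics and any distortion apply to the point x, -y, -z); pixel columns grow to the right and rows downward; lengths in m; the calibration is good to about 2 mm. A picture is of the moment at which its call begins.
- close_job(): hands the job in; it is judged then, once.
Trained networks look in a picture, given as the dict that the camera call returned (one of the last four; its "shot" number tells which), for a name from the list of things; names that differ only in an ending like _2 or _b are one class to them, and where a whole thing is asked for, a point or a joint stands for the part that bears it (a point fixed in the world has none). Each returns a list of dicts, best first, with "p" (0 to 1); they miss things now and then, are a little off and sometimes report something else, mostly with a low value. They report only what shows in the picture. A call takes as long as a camera call.
- imaging.find_in(thing, picture): "rect" ([left, top, width, height] as shares, 0 to 1, of the picture: columns of its width, rows of its height, round what is visible of it).
The state is a dict: "clock": time; "qpos": joint angles; "qd": joint speeds; "joint_efforts": joint torques, N m; "ee_pos": TCP position; "eef_rot": TCP orientation; "contact_force": force on the tool from outside, world axes, zero at the start; "ft_torque": the same for the moment, N m; "finger_gap": finger opening in m; "finger_force": force on a finger pad.
Only numpy, scipy, OpenCV 4.12 (cv2) and the standard library are available. Lean on these libraries where they do the work, as an engineer would, in place of code of your own. Each camera call takes 0.05 s, during which the arm holds its last target. There are 200 camera calls.

## Working session

There is one attempt and no reset: what is moved stays moved. The work goes in short steps, Python scripts to look and compute and a shell command to move; the robot and the scene stay as the last step left them, time stands still between calls to the robot, and variables do not carry over. Pictures are saved under pics/ and viewed, at most 10 in all, crops included, and the job is handed in when it is done.

```bash
mkdir -p pics; cat > h.py <<'E'
import numpy as np, cv2
from station import r, imaging, close_job
def world(c):
    # per-pixel world points
    H,W=c["depth"].shape
    K=np.array([[c["fx"],0,c["cx"]],[0,c["fy"],c["cy"]],[0,0,1]])
    u,v=np.meshgrid(np.arange(W),np.arange(H))
    p=cv2.undistortPoints(np.stack([u,v],-1).reshape(-1,1,2).astype(float),K,np.array(c["D"])).reshape(H,W,2)
    d=c["depth"]
    P=np.stack([p[...,0]*d,-p[...,1]*d,-d,np.ones_like(d)],-1)
    return (P@np.linalg.inv(np.array(c["view"])).T)[...,:3]
E
python3 - <<'E'
from h import *
s=r.sense(); print({k:np.round(v,3) for k,v in s.items()})
for n in("top","side"):
    c=imaging.capture(n); cv2.imwrite(f"pics/{n}0.png",c["image"][...,::-1]); print(n,np.round(c["view"],3).tolist())
    for t in("cap","cap_grip","dock","bottle","capped_bottle"):
        print(t,[(round(f["p"],2),np.round(np.array(f["rect"])*[512,384,512,384])) for f in imaging.find_in(t,c)[:3]])
    np.savez(f"{n}0.npz",w=world(c),im=c["image"])
E
```

```text
{'clock': np.float64(0.0), 'qpos': array([ 1.059,  0.537, -0.004,  1.539,  0.003,  1.067, -0.071]), 'qd': array([ 0.001, -0.003, -0.001, -0.   ,  0.001,  0.   ,  0.001]), 'joint_efforts': array([-0.0000e+00, -5.8341e+01,  1.0480e+00, -2.5911e+01,  1.2000e-02,
        9.0000e-03,  0.0000e+00]), 'ee_pos': array([ 0.28 , -0.586,  0.238]), 'eef_rot': array([-0.001,  0.975,  0.221, -0.   ]), 'contact_force': array([-0.297, -0.336, -0.451]), 'ft_torque': array([-0.013, -0.002,  0.033]), 'finger_force': np.float64(0.0), 'finger_gap': np.float64(0.086)}
top [[-0.016, -1.0, 0.0, -0.077], [0.987, -0.016, 0.161, -0.603], [-0.161, 0.003, 0.987, -0.939], [0.0, 0.0, 0.0, 1.0]]
cap []
cap_grip [(0.85, array([312., 212.,  24.,  20.]))]
dock [(0.82, array([304., 202.,  36.,  42.]))]
bottle [(0.72, array([351., 252.,  73.,  36.]))]
capped_bottle [(0.83, array([ 75., 208.,  66.,  60.]))]
side [[-0.918, -0.397, -0.001, 0.52], [0.207, -0.48, 0.853, -0.256], [-0.339, 0.782, 0.522, -0.601], [0.0, 0.0, 0.0, 1.0]]
cap [(0.79, array([299., 168.,  23.,  31.]))]
cap_grip [(0.61, array([303., 170.,  23.,  28.])), (0.28, array([145., 191.,  39.,  60.]))]
dock [(0.78, array([288., 183.,  47.,  25.]))]
bottle [(0.56, array([221., 193.,  62.,  78.]))]
capped_bottle [(0.94, array([189., 281.,  83., 102.]))]
```

View pics/top0.png

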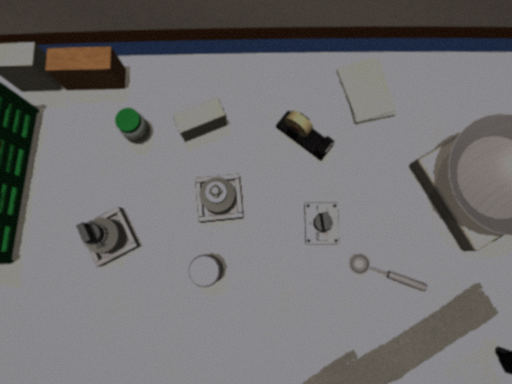

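View pics/side0.png

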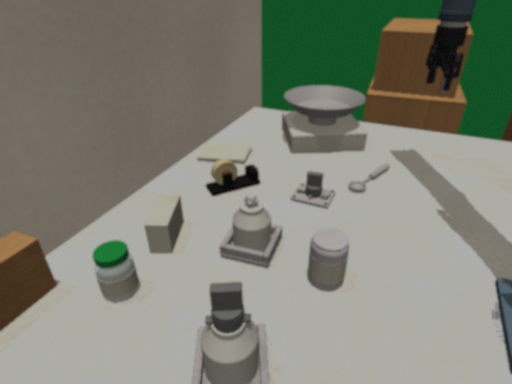

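The top view shows the dock with cap at about (322,222), the open bottle at (218,197) with its spigot at (215,190), the capped bottle at (105,237) and the tin at (205,270). In the side view the dock is at (313,190) and the open bottle at (252,225). The network's "bottle" hit in the top picture at (387,270) is actually the spoon.

```bash
python3 - <<'E'
from h import *
def mask(w,x,y,R,z0,z1):
    return w[np.isfinite(w).all(-1)&(np.hypot(w[...,0]-x,w[...,1]-y)<R)&(w[...,2]>z0)&(w[...,2]<z1)]
def mm(P): return [np.round((np.percentile(P[:,i],2),P[:,i].mean(),np.percentile(P[:,i],98)),4).tolist() for i in range(3)],len(P)
T=np.load("top0.npz")["w"];S=np.load("side0.npz")["w"]
print(T[222,322],T[190,215],T[237,105],T[270,205],T[130,305],S[180,314],S[203,250],S[192,298])
for nm,w in(("top",T),("side",S)):
    c=T[222,322][:2]; b=T[190,215][:2]
    for z in((.004,.02),(.03,.045),(.05,.085)):
        P=mask(w,*c,.09,*z)
        if len(P)>5:
            print(nm,"cap/dock",z,mm(P)); q=cv2.minAreaRect((P[:,:2]*1000).astype(np.float32)); print(q)
    for z in((.015,.045),(.105,.118),(.122,.145)):
        P=mask(w,*b,.09,*z)
        if len(P)>5: print(nm,"bottle",z,mm(P),cv2.minAreaRect((P[:,:2]*1000).astype(np.float32)))
im=np.load("top0.npz")["im"]
a=cv2.resize(im[180:264,270:374],None,fx=4,fy=4,interpolation=2);b=cv2.resize(im[155:239,166:270],None,fx=4,fy=4,interpolation=2)
cv2.imwrite("pics/crop.png",np.hstack([a,b])[:,:800,::-1])
E
```

```text
[ 0.52604771 -0.25397336  0.06000534] [ 0.59398116 -0.00565362  0.13995766] [0.49497033 0.24489548 0.11447114] [0.41890662 0.02005666 0.10634565] [ 0.74817384 -0.21883486  0.08139323] [ 0.52743485 -0.25043238  0.0589804 ] [0.59119581 0.00986002 0.12840317] [ 0.56968742 -0.25107063  0.01060753]
top cap/dock (0.004, 0.02) ([[0.4774, 0.5271, 0.5788], [-0.3028, -0.2583, -0.2113], [0.0044, 0.0106, 0.0185]], 984)
((524.7725219726562, -244.87643432617188), (162.13241577148438, 158.00279235839844), 50.222835540771484)
top cap/dock (0.03, 0.045) ([[0.5079, 0.5273, 0.5452], [-0.2825, -0.2553, -0.2401], [0.0321, 0.0385, 0.0434]], 113)
((526.1703491210938, -260.7445983886719), (43.961204528808594, 40.080997467041016), 84.55632019042969)
top cap/dock (0.05, 0.085) ([[0.5081, 0.528, 0.5482], [-0.2694, -0.2596, -0.2516], [0.0526, 0.0732, 0.0792]], 154)
((528.4947509765625, -260.975830078125), (42.1442756652832, 15.991754531860352), 7.1412553787231445)
top bottle (0.015, 0.045) ([[0.5379, 0.5875, 0.6494], [-0.0603, -0.0068, 0.0508], [0.0167, 0.033, 0.0383]], 802) ((594.6544799804688, -4.536796569824
[... 1095 characters left out ...]
06323242, 19.258316040039062), 3.7284343242645264)
side bottle (0.015, 0.045) ([[0.5388, 0.5823, 0.6458], [-0.056, 0.0245, 0.0552], [0.0159, 0.0296, 0.0433]], 1137) ((596.0892333984375, -2.719989776611328), (110.33480072021484, 112.73120880126953), 4.873626708984375)
side bottle (0.105, 0.118) ([[0.5723, 0.5921, 0.6184], [-0.0214, 0.0066, 0.0211], [0.1057, 0.1134, 0.1174]], 248) ((594.8465576171875, 0.3336296081542969), (48.530487060546875, 43.82075119018555), 27.271076202392578)
side bottle (0.122, 0.145) ([[0.5823, 0.5938, 0.6086], [-0.0096, 0.0015, 0.0112], [0.1231, 0.132, 0.1388]], 121) ((596.3863525390625, -3.114025115966797), (24.16421127319336, 25.483430862426758), 47.803680419921875)
```

View pics/crop.png

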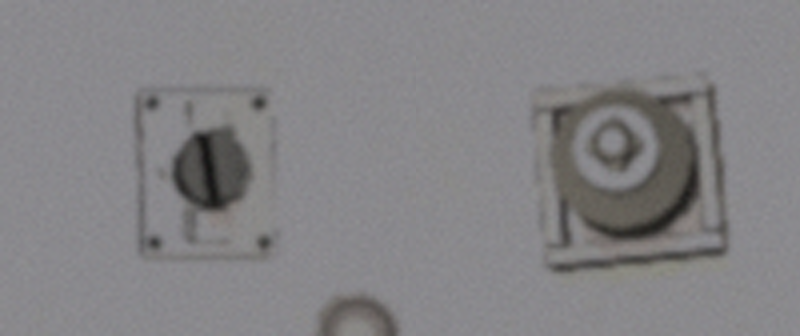

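The left crop shows the bar tilted slightly, a yaw of about +7°, with its axis at (0.5285,-0.2605). The right crop shows the spigot, which I place at about (0.5945,-0.0045). Next I move above the cap.

```bash
python3 -m handwheel '[[[20,-10,0],[0,0,0],1],[[43,-22,12],[0,0,0],1],[[43,-22,12],[0,0,0],1],[[43,-22,12],[0,0,0],1],[[43,-22,12],[0,0,0],1],[[43,-22,12],[0,0,0],1],[[43,-22,12],[0,0,0],1],[[43,-22,12],[0,0,0],1],[[43,-22,12],[0,0,0],1],[[0,0,0],[0,0,9.2],1],[[0,0,0],[0,0,9.2],1],[[0,0,0],[0,0,0],1]]' 40
cat > rel.py <<'E'
from h import *
from scipy.spatial.transform import Rotation as R
import sys
s=r.sense();q=s["eef_rot"];Rm=R.from_quat([q[1],q[2],q[3],q[0]]).as_matrix()
print("t",s["clock"],"pos",np.round(s["ee_pos"],4),"xyaw",np.degrees(np.arctan2(Rm[1,0],Rm[0,0])).round(2),"z",Rm[:,2].round(4),"F",np.round(s["contact_force"],1),"gap",s["finger_gap"],"q",np.round(s["qpos"],2))
if len(sys.argv)>3:
    print("to goal, tool mm",np.round(Rm.T@(np.array(sys.argv[1:4],float)-s["ee_pos"])*1000,1))
E
python3 rel.py .5285 -.2605 .051
```

```text
clock: 2.1
ee_pos: [0.5288, -0.2599, 0.1434]
eef_rot: [-0.0, 0.998, 0.064, -0.0]
contact_force: [-0.0, -0.3, 0.3]
finger_gap: 0.0852
finger_force: 0.0
t 2.1 pos [ 0.5288 -0.2599  0.1434] xyaw 7.32 z [-1.e-04  4.e-04 -1.e+00] F [-0.  -0.3  0.3] gap 0.08515364748469424 q [ 0.38  0.55 -0.    1.78  0.    0.81 -1.07]
to goal, tool mm [-0.4  0.6 92.4]
```

```bash
python3 -m handwheel '[[[0,0,25],[0,0,0],1],[[0,0,30],[0,0,0],0.7],[[0,0,25],[0,0,0],0.5],[[0,0,12],[0,0,0],0.5],[[0,0,0],[0,0,0],0.5]]' 40
python3 rel.py .5285 -.2605 .051
python3 - <<'E'
from h import *
c=imaging.capture("side"); cv2.imwrite("pics/s1.png",cv2.resize(c["image"][120:230,240:390],None,fx=4,fy=4,interpolation=2)[...,::-1])
E
```

```text
clock: 2.72
ee_pos: [0.5282, -0.2612, 0.051]
eef_rot: [-0.0, 0.998, 0.063, -0.0]
contact_force: [0.9, -0.1, 0.4]
finger_gap: 0.0423
finger_force: 0.0
t 2.725 pos [ 0.5282 -0.2612  0.051 ] xyaw 7.24 z [-9.e-04  8.e-04 -1.e+00] F [ 0.9 -0.1  0.4] gap 0.04233066587082378 q [ 0.39  0.69 -0.01  1.81  0.01  0.64 -1.07]
to goal, tool mm [ 0.4 -0.6 -0. ]
```

View pics/s1.png

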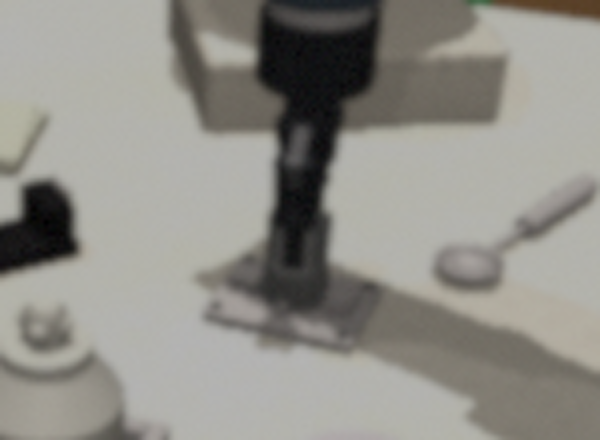

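The fingers straddle the bar at about (300,240) in the crop, so I close the gripper with a firm grip.

```bash
python3 -m handwheel '[[[0,0,0],[0,0,0],0],[[0,0,0],[0,0,0],0],[[0,0,0],[0,0,0],0],[[0,0,0],[0,0,0],0],[[0,0,0],[0,0,0],0]]' 80
python3 rel.py .5285 -.2605 .051
```

```text
clock: 3.4
ee_pos: [0.5293, -0.2619, 0.0524]
eef_rot: [0.0, 0.998, 0.062, 0.001]
contact_force: [-0.5, 0.8, 6.7]
finger_gap: 0.015
finger_force: 78.5
t 3.4 pos [ 0.5293 -0.2619  0.0524] xyaw 7.15 z [ 1.7e-03 -6.0e-04 -1.0e+00] F [-0.5  0.8  6.7] gap 0.014950935652167237 q [ 0.39  0.69 -0.01  1.81  0.01  0.64 -1.07]
to goal, tool mm [-0.6 -1.5  1.4]
```

```bash
python3 -m handwheel '[[[0,0,-1.5],[0,0,0],0],[[0,0,0],[0,0,-5],0],[[0,0,0],[0,0,-5],0],[[0,0,0],[0,0,-5],0],[[0,0,0],[0,0,-5],0],[[0,0,0],[0,0,-5],0],[[0,0,0],[0,0,0],0]]'
python3 rel.py .5285 -.2605 .051
```

```text
clock: 4.28
ee_pos: [0.5282, -0.2618, 0.0527]
eef_rot: [-0.0, 0.961, 0.276, -0.0]
contact_force: [0.0, 0.1, -0.3]
finger_gap: 0.0146
finger_force: 77.9
t 4.275 pos [ 0.5282 -0.2618  0.0527] xyaw 32.09 z [-3.e-04  3.e-04 -1.e+00] F [ 0.   0.1 -0.3] gap 0.014643304790672352 q [ 0.47  0.69 -0.12  1.8   0.12  0.65 -0.73]
to goal, tool mm [ 0.9 -0.9  1.7]
```

```bash
python3 -m handwheel '[[[0,0,0],[0,0,-5],0],[[0,0,0],[0,0,-5],0],[[0,0,0],[0,0,-5],0],[[0,0,0],[0,0,-5],0],[[0,0,0],[0,0,-5],0],[[0,0,0],[0,0,0],0]]'
python3 rel.py .5285 -.2605 .051
```

```text
clock: 5.03
ee_pos: [0.5283, -0.2618, 0.0527]
eef_rot: [-0.0, 0.879, 0.477, -0.0]
contact_force: [-0.3, -0.3, 0.5]
finger_gap: 0.0148
finger_force: 77.9
t 5.025 pos [ 0.5283 -0.2618  0.0527] xyaw 57.01 z [-2.e-04  2.e-04 -1.e+00] F [-0.3 -0.3  0.5] gap 0.01478026241237003 q [ 0.55  0.7  -0.23  1.8   0.24  0.67 -0.39]
to goal, tool mm [ 1.1 -0.5  1.7]
```

Turned 50°; now I lift slowly.

```bash
python3 -m handwheel '[[[0,0,-3],[0,0,0],0],[[0,0,-4],[0,0,0],0],[[0,0,-4],[0,0,0],0],[[0,0,-5],[0,0,0],0],[[0,0,0],[0,0,0],0]]'
python3 rel.py
python3 - <<'E'
from h import *
c=imaging.capture("side"); cv2.imwrite("pics/s2.png",cv2.resize(c["image"][120:230,240:390],None,fx=4,fy=4,interpolation=2)[...,::-1])
E
```

```text
clock: 5.65
ee_pos: [0.5289, -0.2619, 0.0694]
eef_rot: [0.0, 0.878, 0.478, 0.0]
contact_force: [-0.2, -0.2, -0.1]
finger_gap: 0.0151
finger_force: 77.9
t 5.65 pos [ 0.5289 -0.2619  0.0694] xyaw 57.14 z [ 9.e-04 -5.e-04 -1.e+00] F [-0.2 -0.2 -0.1] gap 0.01508059210994512 q [ 0.56  0.68 -0.24  1.8   0.23  0.7  -0.38]
```

View pics/s2.png

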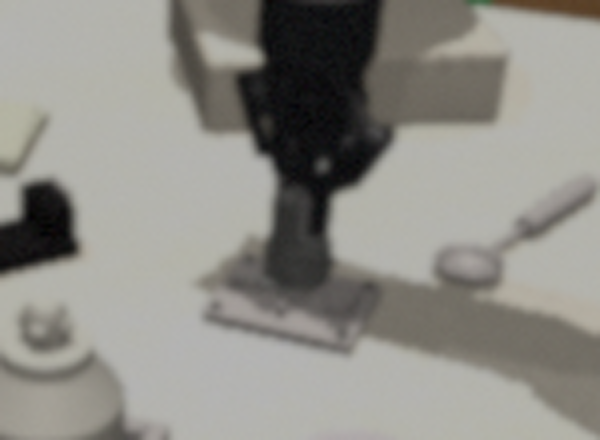

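The cap is turned, lifted and clear of the claws, with its foot at about (298,285) in the crop. I raise it and carry it over the bottle.

```bash
python3 -m handwheel '[[[0,0,-30],[0,0,0],0],[[0,0,-40],[0,0,0],0],[[0,0,-40],[0,0,0],0],[[0,0,-30],[0,0,0],0],[[36,-12,0],[0,0,0],0],[[36,-12,0],[0,0,0],0],[[36,-12,0],[0,0,0],0],[[36,-12,0],[0,0,0],0],[[36,-12,0],[0,0,0],0],[[36,-12,0],[0,0,0],0],[[36,-12,0],[0,0,0],0],[[0,0,0],[0,0,0],0]]'
python3 rel.py .5945 -.0045 .19
python3 - <<'E'
from h import *
a=[]
for n in("top","side"):
    c=imaging.capture(n); np.savez(f"{n}1.npz",w=world(c),im=c["image"])
    u,v=(165,150) if n=="top" else (200,130)
    a.append(cv2.resize(c["image"][v:v+120,u:u+100],None,fx=4,fy=4,interpolation=2))
cv2.imwrite("pics/m1.png",np.hstack(a)[...,::-1])
s=r.sense()["ee_pos"]
for n in("top","side"):
    w=np.load(n+"1.npz")["w"]
    for z0,z1 in((.105,.118),(.122,.145),(.15,.166),(.17,.19)):
        m=(np.hypot(w[...,0]-.594,w[...,1]+.005)<.045)&(w[...,2]>z0)&(w[...,2]<z1); P=w[m]
        if len(P)>8: print(n,z0,len(P),np.round(P.min(0),4),np.round(P.max(0),4),cv2.minEnclosingCircle((P[:,:2]*1000).astype(np.float32)))
E
```

```text
clock: 7.2
ee_pos: [0.5948, 0.0002, 0.2087]
eef_rot: [-0.001, 0.877, 0.481, 0.001]
contact_force: [-1.2, -0.6, -0.7]
finger_gap: 0.0148
finger_force: 78.0
t 7.2 pos [5.948e-01 2.000e-04 2.087e-01] xyaw 57.48 z [ 1.0e-04  2.5e-03 -1.0e+00] F [-1.2 -0.6 -0.7] gap 0.014768112960986237 q [ 0.18  0.5  -0.34  1.7   0.19  0.97 -0.8 ]
to goal, tool mm [-4.1  2.2 18.7]
side 0.105 251 [ 0.5719 -0.0259  0.105 ] [0.6213 0.0217 0.118 ] ((596.2322998046875, -2.737823963165283), 25.6181640625)
side 0.122 123 [ 0.5819 -0.0118  0.1221] [0.6108 0.011  0.1394] ((596.36083984375, -3.3288357257843018), 14.469484329223633)
side 0.17 225 [ 0.5728 -0.0298  0.1702] [0.6158 0.0258 0.1899] ((597.7138671875, -2.6433868408203125), 31.579158782958984)
```

View pics/m1.png

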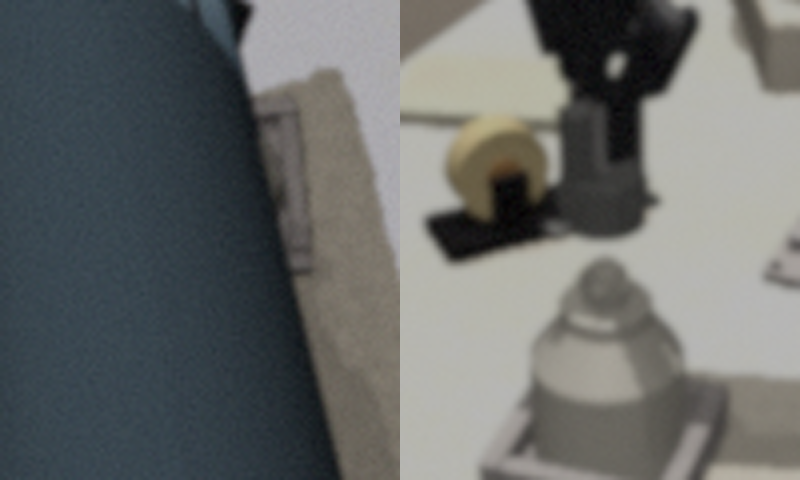

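The top view is blocked by the arm. In the side crop the cap, with its foot at about (600,225), hangs roughly over the spigot at (603,275). I move closer and fit both axes from the side depth.

```bash
python3 -m handwheel '[[[-4,2,8],[0,0,0],0],[[0,0,4],[0,0,0],0],[[0,0,0],[0,0,0],0],[[0,0,0],[0,0,0],0],[[0,0,0],[0,0,0],0]]'
python3 rel.py .594 -.005 .155
python3 - <<'E'
from h import *
from scipy.optimize import least_squares
s=r.sense()["ee_pos"]; W=[world(imaging.capture("side")) for _ in range(3)]
def fit(z0,z1,R,c0):
    P=np.concatenate([w[(np.hypot(w[...,0]-c0[0],w[...,1]-c0[1])<R+.006)&(w[...,2]>z0)&(w[...,2]<z1)] for w in W])
    f=least_squares(lambda c:np.hypot(P[:,0]-c[0],P[:,1]-c[1])-R,c0,loss="soft_l1",f_scale=.001)
    return np.round(f.x,4),len(P),np.round(np.sqrt(np.mean(f.fun**2)),4),np.round([P[:,2].min(),P[:,2].max()],3)
b=s[2]-.042
print("TCP",s); print("cap",fit(b+.008,b+.024,.022,s[:2]),fit(b+.007,b+.018,.022,s[:2]))
print("spigot",fit(.118,.131,.012,[.595,-.004]),"collar",fit(.102,.112,.025,[.595,-.004]),"body",fit(.04,.075,.042,[.595,-.004]))
E
```

```text
clock: 7.92
ee_pos: [0.5943, -0.0088, 0.197]
eef_rot: [0.0, 0.878, 0.478, 0.0]
contact_force: [0.2, 0.1, 0.1]
finger_gap: 0.015
finger_force: 78.0
t 7.925 pos [ 0.5943 -0.0088  0.197 ] xyaw 57.15 z [ 4.e-04  1.e-04 -1.e+00] F [0.2 0.1 0.1] gap 0.015024297035981448 q [ 0.19  0.51 -0.34  1.71  0.2   0.95 -0.8 ]
to goal, tool mm [ 3.  -2.3 42. ]
TCP [ 0.59429095 -0.00879996  0.19697969]
cap (array([ 0.5957, -0.0081]), 473, np.float64(0.001), array([0.163, 0.179])) (array([ 0.5957, -0.008 ]), 296, np.float64(0.001), array([0.162, 0.173]))
spigot (array([ 0.5967, -0.004 ]), 209, np.float64(0.0015), array([0.118, 0.131])) collar (array([ 0.597 , -0.0042]), 365, np.float64(0.0013), array([0.102, 0.112])) body (array([ 0.597 , -0.0039]), 1524, np.float64(0.0009), array([0.04 , 0.075]))
```

```bash
python3 -m handwheel '[[[4,-1.2,0],[0,0,0],0],[[0,0,5],[0,0,0],0],[[0,0,5],[0,0,0],0],[[0,0,4],[0,0,0],0],[[0,0,4],[0,0,0],0],[[0,0,3],[0,0,0],0],[[0,0,0],[0,0,0],0],[[0,0,0],[0,0,0],0]]' 100
python3 rel.py .5954 -.0048 .155
```

```text
clock: 9.07
ee_pos: [0.5954, -0.0048, 0.1759]
eef_rot: [0.0, 0.878, 0.478, 0.0]
contact_force: [-0.0, -0.5, 0.7]
finger_gap: 0.0146
finger_force: 100.4
t 9.075 pos [ 0.5954 -0.0048  0.1759] xyaw 57.14 z [ 3.e-04  0.e+00 -1.e+00] F [-0.  -0.5  0.7] gap 0.014613129876520206 q [ 0.17  0.54 -0.33  1.73  0.21  0.91 -0.82]
to goal, tool mm [ 0.  -0.  20.9]
```

The cap went over the tip freely. Now I press.

```bash
for i in 1; do python3 -m handwheel '[[[0,0,2],[0,0,0],0],[[0,0,2],[0,0,0],0],[[0,0,1.5],[0,0,0],0],[[0,0,0],[0,0,0],0]]'; done; python3 -m handwheel '[[[0,0,1.5],[0,0,0],0],[[0,0,1.5],[0,0,0],0],[[0,0,0],[0,0,0],0]]'; python3 rel.py .5954 -.0048 .155
```

```text
clock: 9.57
ee_pos: [0.596, -0.0049, 0.1712]
eef_rot: [0.0, 0.878, 0.478, 0.001]
contact_force: [-0.2, 0.1, 5.9]
finger_gap: 0.0147
finger_force: 102.1
clock: 9.95
ee_pos: [0.596, -0.005, 0.1683]
eef_rot: [0.0, 0.878, 0.478, 0.001]
contact_force: [0.3, -0.7, 5.3]
finger_gap: 0.0148
finger_force: 101.8
t 9.95 pos [ 0.596  -0.005   0.1683] xyaw 57.13 z [ 1.5e-03 -3.0e-04 -1.0e+00] F [ 0.3 -0.7  5.3] gap 0.014811842069505057 q [ 0.17  0.55 -0.33  1.73  0.22  0.89 -0.82]
to goal, tool mm [-0.2 -0.6 13.3]
```

```bash
python3 -m handwheel '[[[0,0,1.5],[0,0,0],0],[[0,0,1.5],[0,0,0],0],[[0,0,0],[0,0,0],0]]'; python3 -m handwheel '[[[0,0,1.5],[0,0,0],0],[[0,0,1.5],[0,0,0],0],[[0,0,0],[0,0,0],0]]';python3 -m handwheel '[[[0,0,1.5],[0,0,0],0],[[0,0,1.5],[0,0,0],0],[[0,0,0],[0,0,0],0]]'; python3 rel.py .5954 -.0048 .155
```

```text
clock: 10.32
ee_pos: [0.5952, -0.005, 0.1632]
eef_rot: [-0.0, 0.878, 0.478, -0.0]
contact_force: [3.4, 0.3, -8.5]
finger_gap: 0.015
finger_force: 99.7
clock: 10.7
ee_pos: [0.595, -0.0049, 0.161]
eef_rot: [-0.0, 0.878, 0.478, -0.0]
contact_force: [2.1, 0.4, -6.7]
finger_gap: 0.0143
finger_force: 100.2
clock: 11.08
ee_pos: [0.5951, -0.0047, 0.1583]
eef_rot: [-0.0, 0.878, 0.478, -0.0]
contact_force: [-0.8, -0.7, -0.3]
finger_gap: 0.0144
finger_force: 100.9
t 11.075 pos [ 0.5951 -0.0047  0.1583] xyaw 57.15 z [-4.e-04  1.e-04 -1.e+00] F [-0.8 -0.7 -0.3] gap 0.014394528834625333 q [ 0.17  0.56 -0.32  1.74  0.22  0.88 -0.82]
to goal, tool mm [0.1 0.3 3.3]
```

It clicked: the force rose, then reversed. I press on to the hard stop.

```bash
python3 -m handwheel '[[[0,0,1.5],[0,0,0],0],[[0,0,1.5],[0,0,0],0],[[0,0,0],[0,0,0],0]]'; python3 -m handwheel '[[[0,0,1.5],[0,0,0],0],[[0,0,1.5],[0,0,0],0],[[0,0,0],[0,0,0],0]]'; python3 rel.py .5954 -.0048 .155
```

```text
clock: 11.45
ee_pos: [0.5954, -0.0047, 0.1574]
eef_rot: [0.0, 0.878, 0.478, 0.0]
contact_force: [-6.7, 0.1, 17.3]
finger_gap: 0.0144
finger_force: 103.4
clock: 11.82
ee_pos: [0.5955, -0.0047, 0.1573]
eef_rot: [0.001, 0.878, 0.478, 0.0]
contact_force: [-16.7, -2.5, 39.7]
finger_gap: 0.0147
finger_force: 107.0
t 11.825 pos [ 0.5955 -0.0047  0.1573] xyaw 57.13 z [ 9.0e-04 -1.3e-03 -1.0e+00] F [-16.7  -2.5  39.7] gap 0.014738684627681298 q [ 0.17  0.56 -0.32  1.74  0.23  0.87 -0.83]
to goal, tool mm [-0.1 -0.1  2.3]
```

```bash
python3 -m handwheel '[[[-0.5,-0.8,-1.2],[0,0,0],0],[[0,0,0],[0,0,0],0],[[0,0,0],[0,0,0],0],[[0,0,0],[0,0,0],0]]'; python3 rel.py
python3 - <<'E'
from h import *
c=imaging.capture("side"); cv2.imwrite("pics/f.png",cv2.resize(c["image"][130:290,160:360],None,fx=3,fy=3,interpolation=2)[...,::-1])
E
```

```text
clock: 12.32
ee_pos: [0.5954, -0.0048, 0.1574]
eef_rot: [0.001, 0.878, 0.478, 0.001]
contact_force: [-9.6, -1.6, 27.1]
finger_gap: 0.0145
finger_force: 105.0
t 12.325 pos [ 0.5954 -0.0048  0.1574] xyaw 57.13 z [ 2.6e-03 -8.0e-04 -1.0e+00] F [-9.6 -1.6 27.1] gap 0.014450679022923947 q [ 0.17  0.56 -0.32  1.74  0.22  0.87 -0.83]
```

View pics/f.png

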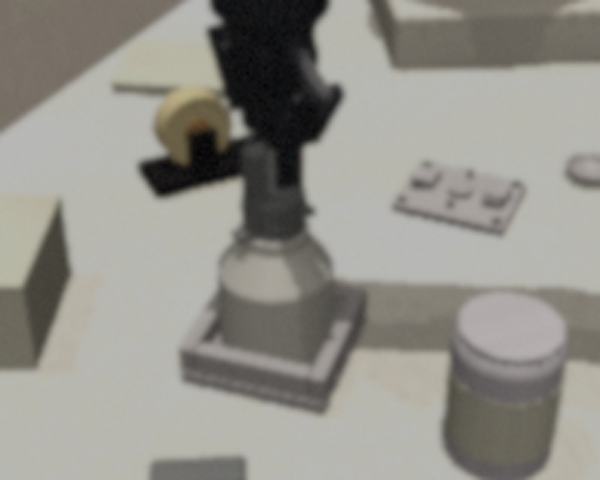

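The cap sits flush on the collar at about (275,225), the dock at (460,195) is empty, and the bystanders haven't moved. The arm holds a steady 27 N push, so I hand in.

```bash
python3 -c "
from station import close_job
print(close_job())"
```

```text
the job is handed in; nothing more can be done
None
```

The cap was turned 50° anticlockwise, lifted out, clicked onto the bottle and pressed to the hard stop. I handed in at about 12.4 s with the gripper still holding it and pushing down at about 27 N; no verdict came back.

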